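Seat a relay module and hold the inspection lens over it

ROBOT

A 6-joint arm with a two-finger parallel gripper is mounted at the origin on the work surface. World frame = base frame: x ahead of the robot, y to its left, z up, the work surface at z = 0. Lengths are in mm, angles in rad, forces in N, time in s.
With the tool pointing down it reaches from about 300 to 775 mm from the base axis. Payload 14.6 kg.
Tool frame: the origin (TCP) lies at the very end of the fingers, on their centre line; the grasp point (between the pads) lies 19 mm behind it; z points along the fingers, y is the line along which they close (so a half turn about z gives the same grasp; the last joint's range is limited). The gripper opens to 94 mm and grips with 3 to 60 N. Pads are 16 mm wide; open, the fingers measure 119 mm over their backs; the gripper's body (75 mm by 177 mm) begins 78 mm behind the grasp point.
Start: joints at [-1.404, 0.3, 1.521, -0, 1.321, -0.067], TCP at [127.415, -535.028, 205.446] pointing down, gripper open.
Joint ranges: [-3.03, 3.03], [-0.79, 2.21], [0.23, 2.52], [-1.04, 4.18], [0, 3.07], [-2.55, 2.55]. Speed limits (rad/s): [2.22, 2.22, 2.57, 3.14, 3.14, 3.14].

INTERFACE

Orientations are given as [roll, pitch, yaw] about the fixed x, y, z axes, in that order (R = Rz(yaw) Ry(pitch) Rx(roll)).
In Python, from cell import manip gives the robot as it stands.
- The arm moves only by the tool servo_tool, never from a script. Its argument "rows" is a list of rows, each a list of 7 numbers: the turn, a rotation vector about the world's x, y, z in degrees, then the shift along the world's x, y, z in mm, then the closure, from 0 (fully open) to 1 (shut). In form: [[rx, ry, rz, dx, dy, dz, fingers], ...]. A call has 1 to 20 rows; each row shifts and turns the commanded pose from where the row before left it; what a row does not reach is not made up. A row lasts 1/8 s, in which the tool goes at most 62.5 mm and 10.7 degrees, less where a joint would pass 70% of its speed; a pose out of reach is approached as far as the arm can. A call with a gripper value outside its range is refused whole. The fingers move at their own pace and stop on an object; "grip_force" is the grip in N (left out, the last holds). Time passes only in rows, so rows that do not move let the fingers close. It gives the time, the measured TCP pose, the force, the opening and the grip force at its end, in the units of the state.
- manip.read_state(): the state, without advancing time (a new reading comes with each control period).
- manip.camera(name): name is "scene" or "side" or "wrist"; returns the picture (480x640x3 uint8, red, green, blue); there is no depth.
- manip.camera_info(name): a dict with "fx", "fy", "cx", "cy" (pixels), "position" and "rotation" of the camera in the world; the wrist camera has in their place "T_tool_cam" (4x4, takes a point from camera to tool coordinates, whose origin is the TCP and whose axes are the flange's). Camera axes: x right, y down, z forward; pixel columns grow to the right and rows downward; lengths in mm; the calibration is good to about 2 mm. The wrist camera is an equidistant fisheye: a pixel r from the principal point sees the ray r / f radians off the axis. A picture is of the moment at which its call begins: read the wrist's pose just before it. camera_info takes no time and is no camera call.
- manip.sign_off(): hands the job in; it is judged then, once.
The state is a dict: "clock": time; "joints": joint angles; "qd": joint speeds; "effort": joint torques, N m; "eef_pos": TCP position; "eef_rot": TCP orientation; "wrist_force": force on the tool from outside, world axes, zero at the start; "moment": the same for the moment, N m; "finger_gap": finger opening in mm; "finger_force": force on a finger pad.
Only numpy, scipy, OpenCV 4.12 (cv2) and the standard library are available. Lean on these libraries where they do the work, as an engineer would, in place of code of your own. Each camera call takes 0.05 s, during which the arm holds its last target. There are 200 camera calls.

TASK

Pick up the small green relay module with a light grip (about 20 to 30 N, it is fragile), lay it gently and flat in the white pocket of the inspection jig, long side along the pocket, either way round, and let go of it. Then pull the jig's spring-return lens slide by its orange knob until its white pointer stands level with the red mark, so that the lens is over the module, and keep it there: finish while still holding the slide out at the mark. Leave the other things on the bench where they are.

Things in the scene. Friction and masses are not known exactly. Their poses are not given: they have to be found in the camera images.
- module: Relay module, loose on the bench, 40 g: a green board 56 (its x) x 36 (its y) x 4 mm, on it in the middle an upright blue relay block 28 (x) x 20 (y) x 22 mm, top 26 mm above the underside: take it by the block's 20 mm width. At the -x end a green terminal strip (8 x 26 mm, top 14 mm up), at the +x end low pins. Origin: centre of the underside, z up.
- jig: Grey base plate of the inspection jig, fixed to the bench, 250 (x) x 200 (y) x 12 mm. Origin: centre of the underside. Its +x points away from the robot (turned up to 0.3 rad); the lens slide runs along its x on a guide at y = -60 mm and is pulled towards -x.
- nest: White nest fixed on the jig plate, axes parallel to the jig's, at jig y = +30 mm, jig x from -55 to -25 mm. 80 (x) x 60 (y) mm with an open pocket 64 (x) x 44 (y) mm in the middle; pocket floor 6 mm, wall tops 12 mm above the origin, which is the centre of its underside, 12 mm above the bench. The module lies in it with its x along the nest's x, with 4 mm of play all round.
- mark (a point): Top of the red mark, a small upright red flag (4 x 8 x 20 mm) beside the slide's guide, joined to the nest by a red line on the plate: at nest x = 0, y = -128 mm, z = 20 mm.
- lens_slide: Spring slide, axes as the jig's: aluminium carriage 44 (x) x 40 x 26 mm with a knob on top and, 90 mm to +y, a round lens (radius 38, 44 to 54 mm above this origin). Origin: centre of its underside, 17 mm above the bench, jig y = -60 mm, x = +55 mm parked. Pulls out 135 mm to jig -x; spring 4 N at first, 8 to 9 N at the mark, returns it if let go. At the mark its jig x equals the nest's.
- knob (a point): Middle of the orange knob, an upright round cylinder 22 mm in diameter and 42 mm tall on a 14 mm stem; 81 mm above the slide's origin, so 98 mm above the bench; the top is 21 mm higher. Can be pinched from above in any direction.
- pointer (a point): Tip of the white pointer on the slide, on its side facing jig -y, at slide x = 0, y = -31 mm, z = 14 mm. Level with the red mark when both have the same jig x.
- lens (a point): Centre of the lens, at slide x = 0, y = 90 mm, z = 49 mm.
- spool: Bystander: solder spool standing upright, diameter 40, height 40 mm, aluminium with green flanges. Origin: centre of the underside.
- tin: Bystander: round yellow tin, diameter 52, height 16 mm. Origin: centre of the underside.
- tin_lid: Bystander: round steel tin lid, diameter 56, height 9 mm. Origin: centre of the underside.
- screwdriver: Bystander: screwdriver with a yellow handle, 170 mm long, lying. Origin on its underside.
Mind the look-alikes: they are no part of the job. Leave any purple look-alike of the module alone.

How it is judged:
By the outcome, as a careful person would: the job done as asked, in the order asked, and still so for the second after the job is handed in, while the arm keeps its last pose, push and grip.
It also fails if it takes over 64 s, if anything falls off the work surface, if the arm or the gripper's body presses on something with over 40 N, if the wrist force passes 120 N, or if a joint passes its speed limit or range.

## Working session

There is one attempt and no reset: what is moved stays moved. The work goes in short steps, Python scripts to look and compute and a tool call to move; the robot and the scene stay as the last step left them, time stands still between calls to the robot, and variables do not carry over. Pictures are saved under pics/ and viewed, at most 10 in all, crops included, and the job is handed in when it is done.

Besides the shell and the picture viewer there is one more tool, called after ">>>" as name(argument=value, ...) on one line, values as JSON. servo_tool: Moves the arm, as the interface text tells. Its arguments: {"type":"object","properties":{"rows":{"type":"array","items":{"type":"array","items":{"type":"number"}}},"grip_force":{"type":"number"}},"required":["rows"]}

```bash
ls; mkdir -p pics
python3 - <<'E'
from cell import manip
import cv2,numpy as np
s=manip.read_state();print(s['clock'],s['eef_pos'],s['eef_rot'],s['joints'],s['finger_gap'])
for n in("scene","side","wrist"):
    print(n,manip.camera_info(n)); cv2.imwrite(f'pics/{n}0.png',manip.camera(n)[:,:,::-1])
E
```

```text
pics
0.0 [ 127.36596193 -534.76195742  204.87819631] [-3.14041027e+00 -7.23199656e-05  2.33790434e-01] [-1.40360475e+00  3.00456129e-01  1.52161973e+00 -6.73732505e-06
  1.32070137e+00 -6.65972314e-02] 93.8415219710805
scene {'fx': 617.7109027798132, 'fy': 617.7109027798132, 'cx': 320.8469097401985, 'cy': 242.84693267368206, 'position': array([1005.01263344,  493.2999611 , 1013.94699738]), 'rotation': array([-2.43340382, -0.00915694,  2.54518771])}
side {'fx': 441.4957558892177, 'fy': 441.4957558892177, 'cx': 325.0116912328223, 'cy': 243.07479814409533, 'position': array([ 200.65232685, -502.38423596,  712.90491916]), 'rotation': array([-2.46979666, -0.01812288, -0.78048437])}
wrist {'fx': 371.64829954431775, 'fy': 371.64829954431775, 'cx': 319.3775468309945, 'cy': 245.5436817764569, 'T_tool_cam': array([[ 1.48461528e-03, -9.64847235e-01, -2.62807172e-01,
         7.61972888e+01],
       [ 9.99998570e-01,  1.64518855e-03, -3.90942404e-04,
         2.17374546e-01],
       [ 8.09567047e-04, -2.62806216e-01,  9.64848298e-01,
        -1.79207101e+02],
       [ 0.00000000e+00,  0.00000000e+00,  0.00000000e+00,
         1.00000000e+00]])}
```

View pics/scene0.png

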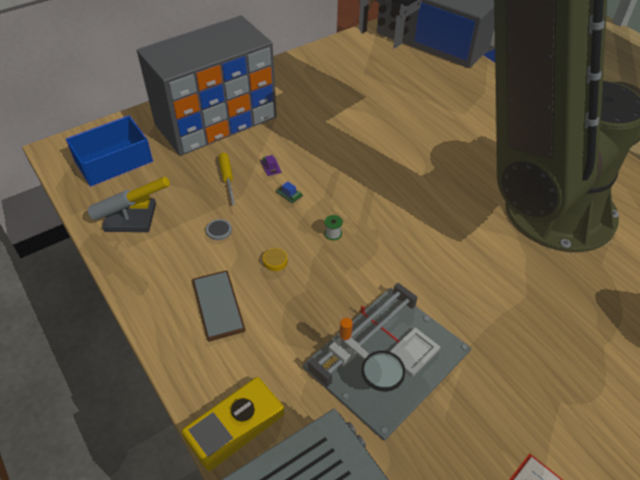

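View pics/side0.png

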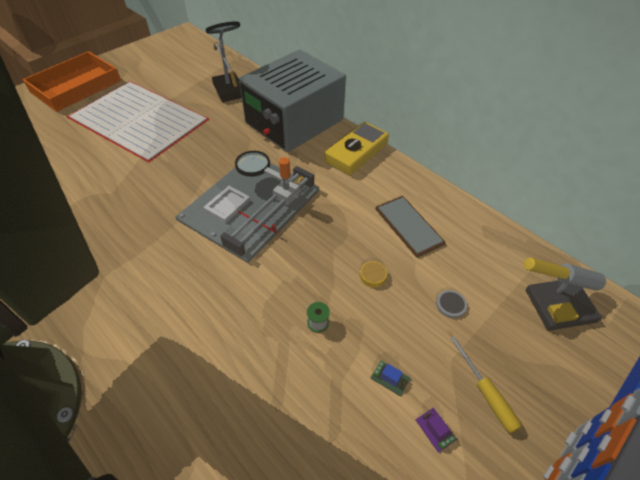

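The scene shows the green board with blue block at (290,191) and a purple look-alike at (271,165). In the side view they are at (392,376) and (437,430). The jig is around (390,360) in scene and (250,205) in side, with the knob at (346,328) and (285,168). The green/blue one fits the description; I'll confirm it in an enlarged crop.

```bash
cat > h.py <<'E'
import numpy as np,cv2
from scipy.spatial.transform import Rotation as R
from cell import manip
def cam(n,T=None):
    c=manip.camera_info(n)
    if n=='wrist':
        s=manip.read_state() if T is None else T
        M=np.eye(4);M[:3,:3]=R.from_euler('xyz',s['eef_rot']).as_matrix();M[:3,3]=s['eef_pos']
        M=M@c['T_tool_cam'];return c,M[:3,:3],M[:3,3]
    return c,R.from_euler('xyz',c['rotation']).as_matrix(),np.array(c['position'])
def ray(n,uv,C=None):
    c,Rm,p=C or cam(n);x=(uv[0]-c['cx'])/c['fx'];y=(uv[1]-c['cy'])/c['fy']
    if n=='wrist':
        r=np.hypot(x,y);d=np.array([x/r*np.sin(r),y/r*np.sin(r),np.cos(r)])
    else: d=np.array([x,y,1.])
    d=Rm@d;return p,d/np.linalg.norm(d)
def plane(n,uv,z,C=None):
    p,d=ray(n,uv,C);return p+d*(z-p[2])/d[2]
def tri(*rays):
    A=sum(np.eye(3)-np.outer(d,d) for p,d in rays);b=sum((np.eye(3)-np.outer(d,d))@p for p,d in rays)
    X=np.linalg.solve(A,b);return X,[np.linalg.norm(np.cross(X-p,d)) for p,d in rays]
E
python3 - <<'E'
from h import *
a=cv2.imread('pics/scene0.png');b=cv2.imread('pics/side0.png')
def cr(i,x,y,w,h,W,H): return cv2.resize(i[y:y+h,x:x+w],(W,H),interpolation=cv2.INTER_CUBIC)
m=np.vstack([np.hstack([cr(a,250,140,60,40+20,400,300*4//3-100),cr(b,365,350,100,75,400,300)]),np.hstack([cr(a,300,280,180,135,400,300),cr(b,170,140,160,120,400,300)])])
cv2.imwrite('pics/crop1.png',m)
print('module rough',tri(ray('scene',(290,188)),ray('side',(393,372))))
def cen(i,lo,hi,box):
    x,y,w,h=box;hsv=cv2.cvtColor(i,cv2.COLOR_BGR2HSV)[y:y+h,x:x+w];k=cv2.inRange(hsv,lo,hi);ys,xs=np.nonzero(k)
    return (xs.mean()+x,ys.mean()+y),len(xs),(xs.min()+x,xs.max()+x,ys.min()+y,ys.max()+y)
k1=cen(a,(5,180,120),(18,255,255),(330,310,30,40));k2=cen(b,(5,180,120),(18,255,255),(270,150,30,40));print(k1,k2)
print('knob',tri(ray('scene',k1[0]),ray('side',k2[0])))
E
```

```text
module rough (array([ 486.34340227, -385.61370051,   18.64068282]), [np.float64(2.9117713670857723), np.float64(2.91177136708578)])
((np.float64(346.6521739130435), np.float64(326.4472049689441)), 161, (np.int64(341), np.int64(351), np.int64(318), np.int64(338))) ((np.float64(283.3762376237624), np.float64(164.9009900990099)), 101, (np.int64(280), np.int64(288), np.int64(158), np.int64(176)))
knob (array([630.93261288,  37.14223578, 105.12669138]), [np.float64(0.14785497219640523), np.float64(0.14785497219644944)])
```

View pics/crop1.png

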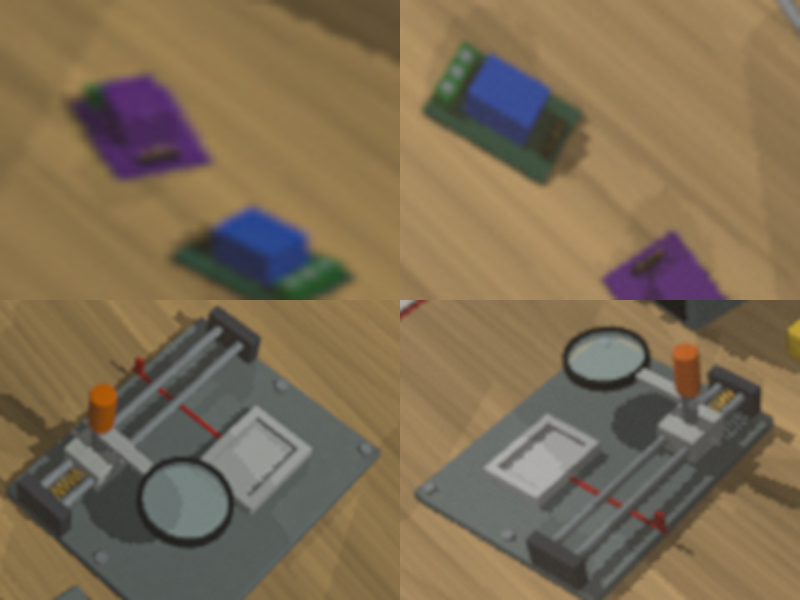

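The crop confirms it: the blue block on a green board with a green terminal strip is the target, and the purple board is the look-alike. I'll fly over the module and look with the wrist camera.

>>> servo_tool(rows=[[0, 0, 0, 45, 18, 0, 0], [0, 0, 0, 45, 18, 0, 0], [0, 0, 0, 45, 18, 0, 0], [0, 0, 0, 45, 18, 0, 0], [0, 0, 0, 45, 18, 0, 0], [0, 0, 0, 45, 18, 0, 0], [0, 0, 0, 45, 18, 0, 0], [0, 0, 0, 45, 23, 0, 0], [0, 0, 0, 0, 0, 0, 0], [0, 0, 0, 0, 0, 0, 0]], grip_force=25)

```text
clock: 1.4
eef_pos: [486.9, -386.2, 205.1]
eef_rot: [-3.141, 0.001, 0.234]
wrist_force: [0.1, 0.6, 0.8]
finger_gap: 93.9
finger_force: 0.0
```

Run:
```python
from h import *
s=manip.read_state();i=manip.camera('wrist')[:,:,::-1].copy();cv2.imwrite('pics/w1.png',i)
np.savez('w1.npz',eef_pos=s['eef_pos'],eef_rot=s['eef_rot']);print(s['clock'],s['eef_pos'],s['eef_rot'])
```

```text
1.4 [ 486.93274178 -386.17446721  205.06438201] [-3.14109216e+00  6.21411678e-04  2.33929690e-01]
```

View pics/w1.png

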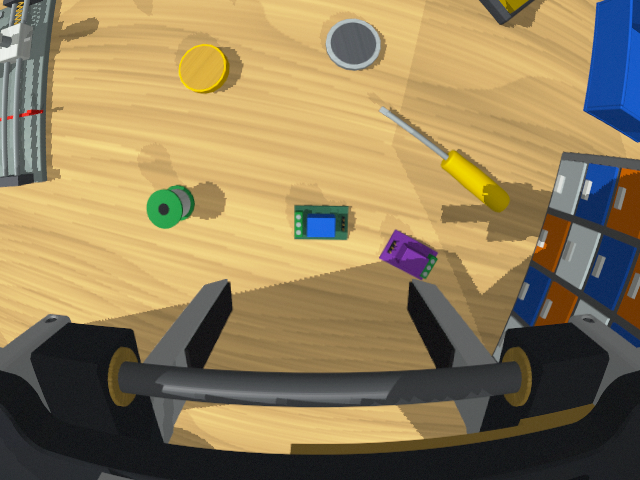

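Wrist view: module at (321,222), long side along the image x. Purple look-alike at (408,255), spool at (168,207). Next I measure the pose and height from the three views, plus the nest, mark and knob.

Run:
```python
from h import *
W=dict(np.load('w1.npz'));C=cam('wrist',W)
im={n:cv2.imread(f) for n,f in(('wrist','pics/w1.png'),('scene','pics/scene0.png'),('side','pics/side0.png'))}
box={'wrist':(285,195,75,55),'scene':(265,172,45,40),'side':(360,350,60,55)}
rs=[]
for n,i in im.items():
    x,y,w,h=box[n];hs=cv2.cvtColor(i,cv2.COLOR_BGR2HSV)[y:y+h,x:x+w]
    k=cv2.inRange(hs,(105,120,60),(125,255,255));v=hs[...,2][k>0]
    t,_=cv2.threshold(v.reshape(-1,1),0,255,cv2.THRESH_OTSU);
    top=cv2.bitwise_and(k,cv2.inRange(hs[...,2],t+1,255))
    top=cv2.morphologyEx(top,cv2.MORPH_OPEN,np.ones((2,2)))
    c=max(cv2.findContours(top,0,2)[0],key=cv2.contourArea)
    (cx,cy),wh,a=cv2.minAreaRect(c);print(n,'otsu',t,'top',cx+x,cy+y,wh,a,k.sum()//255)
    rs.append(ray(n,(cx+x,cy+y),C if n=='wrist' else None))
    if n!='scene':
        P=np.float32([plane(n,p[0]+(x,y),26,C if n=='wrist' else None)[:2] for p in c]);print('  plane26',cv2.minAreaRect(P))
    g=cv2.inRange(hs,(40,40,20),(95,255,200))|k
    g=cv2.morphologyEx(g,cv2.MORPH_CLOSE,np.ones((5,5)))
    c=max(cv2.findContours(g,0,2)[0],key=cv2.contourArea)
    P=np.float32([plane(n,p[0]+(x,y),4,C if n=='wrist' else None)[:2] for p in c]);print('  board',cv2.minAreaRect(P))
print(tri(*rs),'wrist+side',tri(rs[0],rs[2]))
```

```text
wrist otsu 134.0 top 321.5 228.0 (18.0, 27.0) 90.0 647
  plane26 ((483.920654296875, -389.012451171875), (18.22565269470215, 26.8260555267334), 13.512073516845703)
  board ((484.9989318847656, -388.00653076171875), (35.898582458496094, 56.09857177734375), 12.06805419921875)
scene otsu 120.0 top 290.0769214630127 187.3846139907837 (11.094003677368164, 5.547001838684082) 33.6900634765625 103
  board ((484.6715087890625, -385.6629943847656), (40.400634765625, 56.15867614746094), 12.60956859588623)
side otsu 131.0 top 392.89705657958984 373.33823013305664 (16.63536262512207, 10.289915084838867) 30.963754653930664 200
  plane26 ((483.82476806640625, -389.74951171875), (17.893325805664062, 25.79433822631836), 12.460310935974121)
  board ((484.69891357421875, -387.0855407714844), (36.22177505493164, 54.674076080322266), 12.89594841003418)
(array([ 483.8469796 , -388.06680153,   18.7143451 ]), [np.float64(1.9431442609661858), np.float64(2.801524836346919), np.float64(2.8701476960095627)]) wrist+side (array([ 483.95131281, -389.44267769,   25.29516981]), [np.float64(0.4354904954225122), np.float64(0.43549049542242474)])
```

Module: centre (484.5, −388.5), top measured at 25.3 mm, short axis at 12.5° to world x. Turn the tool yaw from 13.4° to 102.5° and descend.

>>> servo_tool(rows=[[0, 0, 9.9, -2.4, -2.3, -14, 0.3], [0, 0, 9.9, 0, 0, -16, 0.3], [0, 0, 9.9, 0, 0, -16, 0.3], [0, 0, 9.9, 0, 0, -16, 0.3], [0, 0, 9.9, 0, 0, -16, 0.3], [0, 0, 9.9, 0, 0, -16, 0.3], [0, 0, 9.9, 0, 0, -16, 0.3], [0, 0, 9.9, 0, 0, -16, 0.3], [0, 0, 9.9, 0, 0, -16, 0.3], [0, 0, 0, 0, 0, 0, 0.3], [0, 0, 0, 0, 0, 0, 0.3]], grip_force=25)

```text
clock: 2.82
eef_pos: [484.8, -389.0, 64.3]
eef_rot: [3.141, 0.001, 1.784]
wrist_force: [-1.1, 0.5, 0.9]
finger_gap: 66.0
finger_force: 0.0
```

>>> servo_tool(rows=[[0, 0, 0, 0, 0.3, -15, 0.3], [0, 0, 0, 0, 0, -15, 0.3], [0, 0, 0, 0, 0, -15, 0.3], [0, 0, 0, 0, 0, -7, 0.3], [0, 0, 0, 0, 0, -3, 0.3], [0, 0, 0, 0, 0, 0, 0.3], [0, 0, 0, 0, 0, 0, 1], [0, 0, 0, 0, 0, 0, 1], [0, 0, 0, 0, 0, 0, 1], [0, 0, 0, 0, 0, 0, 1], [0, 0, 0, 0, 0, 0, 1], [0, 0, 0, 0, 0, 0, 1], [0, 0, 0, 0, 0, 0, 1], [0, 0, 0, 0, 0, 0, 1]], grip_force=25)

```text
clock: 4.58
eef_pos: [485.0, -388.0, 8.5]
eef_rot: [-3.142, 0.0, 1.789]
wrist_force: [-0.3, 0.5, 0.8]
finger_gap: 19.9
finger_force: 25.0
```

Gripped (19.9 mm, 25 N). Lift, and compute the nest and slide from the existing views.

>>> servo_tool(rows=[[0, 0, 0, 0, 0, 10, 1], [0, 0, 0, 0, 0, 30, 1], [0, 0, 0, 0, 0, 50, 1], [0, 0, 0, 0, 0, 50, 1], [0, 0, 0, 0, 0, 50, 1]])

```text
clock: 5.2
eef_pos: [484.8, -387.8, 200.9]
eef_rot: [3.141, 0.001, 1.789]
wrist_force: [0.4, 0.4, 0.2]
finger_gap: 19.6
finger_force: 25.0
```

Run:
```python
from h import *
im={n:cv2.imread(f'pics/{n}0.png') for n in('scene','side')}
for n,(x,y,w,h) in (('scene',(375,320,70,60)),('side',(195,175,65,55))):
    hs=cv2.cvtColor(im[n],cv2.COLOR_BGR2HSV)[y:y+h,x:x+w]
    k=cv2.inRange(hs,(0,0,165),(180,40,255));print(n,np.percentile(hs[...,2],[10,50,75,90,98]))
    k=cv2.morphologyEx(k,cv2.MORPH_OPEN,np.ones((3,3)))
    c=cv2.convexHull(max(cv2.findContours(k,0,2)[0],key=cv2.contourArea))
    P=np.float32([plane(n,p[0]+(x,y),24)[:2] for p in c]);print(n,cv2.minAreaRect(P))
P=[plane('side',p,24)[:2] for p in((228.8,185.2),(250,196.4),(226.4,219.6),(204,206.4))];print(np.array(P).round(1),np.mean(P,0))
rs={}
for n,(x,y,w,h) in (('scene',(350,295,30,40)),('side',(250,215,35,25))):
    hs=cv2.cvtColor(im[n],cv2.COLOR_BGR2HSV)[y:y+h,x:x+w];k=cv2.inRange(hs,(0,120,60),(8,255,255))|cv2.inRange(hs,(170,120,60),(180,255,255));ys,xs=np.nonzero(k);j=ys.argmin()
    print(n,list(zip(xs+x,ys+y))[:6],len(xs))
```

```text
scene [ 91. 103. 132. 149. 155.]Traceback (most recent call last):
  File "<stdin>", line 7, in <module>
ValueError: max() iterable argument is empty
```

Run:
```python
from h import *
P=[plane('side',p,24)[:2] for p in((228.8,185.2),(250,196.4),(226.4,219.6),(204,206.4))];P=np.array(P);print(P.round(1),P.mean(0))
d=P[0]-P[3]+P[1]-P[2];print('yaw',np.degrees(np.arctan2(d[1],d[0])))
P=np.array([plane('scene',p,24)[:2] for p in((415.2,328),(440,348),(413,375),(390,352))]);print(P.mean(0))
```

```text
[[556.7 142.1]
 [568.8  82.8]
 [491.5  63.9]
 [480.  126.7]] [524.2474274  103.87379328]
yaw 12.557427158372535
[524.18896314 108.17556114]
```

>>> servo_tool(rows=[[0, 0, -9, -7, 47, 2, 1], [0, 0, -9, -7, 47, 2, 1], [0, 0, -9, -7, 47, 2, 1], [0, 0, -9, -7, 47, 2, 1], [0, 0, -9, -7, 47, 2, 1], [0, 0, -9, -7, 47, 2, 1], [0, 0, -9, -7, 47, 2, 1], [0, 0, -9, -7, 47, 2, 1], [0, 0, -9, -7, 47, 2, 1], [0, 0, -9, -7, 47, 2, 1], [0, 0, 0, 0, 0, 0, 1], [0, 0, 0, 0, 0, 0, 1]])

```text
clock: 6.7
eef_pos: [415.0, 81.7, 218.8]
eef_rot: [3.141, -0.001, 0.221]
wrist_force: [-0.1, 0.2, -0.6]
finger_gap: 19.4
finger_force: 25.0
```

Run:
```python
from h import *
s=manip.read_state();i=manip.camera('wrist')[:,:,::-1].copy();cv2.imwrite('pics/w2.png',i)
np.savez('w2.npz',eef_pos=s['eef_pos'],eef_rot=s['eef_rot']);print(s['clock'],s['eef_pos'],s['eef_rot'],s['finger_gap'])
```

```text
6.7 [415.0450747   81.6920891  218.81291988] [ 3.14138213e+00 -5.37993438e-04  2.20580448e-01] 19.430842118202158
```

View pics/w2.png

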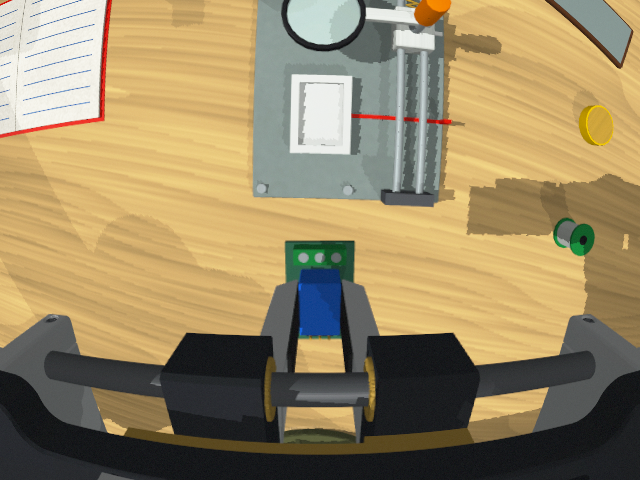

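The nest shows at (321,114) with the red mark at (447,122), the knob at (432,10) and the module held straight at (320,290). Take a second wrist position and triangulate the nest.

>>> servo_tool(rows=[[0, 0, 0, 25, 6, 0, 1], [0, 0, 0, 25, 6, 0, 1], [0, 0, 0, 0, 0, 0, 1], [0, 0, 0, 0, 0, 0, 1]])

```text
clock: 7.25
eef_pos: [464.6, 93.2, 218.3]
eef_rot: [-3.142, 0.001, 0.218]
wrist_force: [-0.8, 0.0, -0.7]
finger_gap: 19.3
finger_force: 25.0
```

```bash
cat > nest.py <<'E'
from h import *
W3=None
s=manip.read_state();cv2.imwrite('pics/w3.png',manip.camera('wrist')[:,:,::-1])
np.savez('w3.npz',eef_pos=s['eef_pos'],eef_rot=s['eef_rot']);print(s['clock'],s['eef_pos'],s['eef_rot'])
rays=[];rr=[]
for f,box in(('w2',(275,60,100,110)),('w3',(265,85,110,135))):
    i=cv2.imread(f'pics/{f}.png');C=cam('wrist',dict(np.load(f+'.npz')));x,y,w,h=box
    hs=cv2.cvtColor(i,cv2.COLOR_BGR2HSV)[y:y+h,x:x+w];k=cv2.inRange(hs,(0,0,200),(180,40,255))
    k=cv2.morphologyEx(k,cv2.MORPH_OPEN,np.ones((3,3)))
    c=cv2.convexHull(max(cv2.findContours(k,0,2)[0],key=cv2.contourArea))
    q=cv2.approxPolyN(c,4).reshape(-1,2)+np.array((x,y));o=q[np.argsort(np.arctan2(*(q-q.mean(0)).T[::-1]))]
    print(f,o.tolist());rays.append([ray('wrist',p,C) for p in o])
    P=np.float32([plane('wrist',p,24,C)[:2] for p in o]);print(cv2.minAreaRect(P),P.round(1).tolist())
    hs=cv2.cvtColor(i,cv2.COLOR_BGR2HSV);k=cv2.inRange(hs,(0,150,80),(5,255,255))|cv2.inRange(hs,(172,150,80),(180,255,255))
    k[:,:380]=0;k[:,520:]=0;k[230:]=0
    n,l,st,ce=cv2.connectedComponentsWithStats(k)
    print('red',[(st[j].tolist(),ce[j].round(1).tolist()) for j in range(1,n) if st[j,4]>8])
X=[tri(a,b) for a,b in zip(*rays)];print(np.array([x[0] for x in X]).round(1),[round(x[1][0],2) for x in X])
E
python3 nest.py
```

```text
7.25 [464.58356731  93.16673749 218.30352609] [-3.14155121e+00  6.38102389e-04  2.17612009e-01]
w2 [[291, 74], [352, 75], [349, 153], [289, 153]]
((522.5887451171875, 104.85131072998047), (81.32000732421875, 60.531639099121094), 11.175318717956543) [[555.9000244140625, 142.3000030517578], [568.2999877929688, 83.0], [490.0, 68.19999694824219], [476.79998779296875, 126.69999694824219]]
red [([380, 115, 16, 5, 59], [387.3, 117.4]), ([404, 117, 15, 5, 56], [410.9, 119.0]), ([427, 119, 24, 5, 94], [439.1, 121.2])]
w3 [[291, 124], [352, 124], [349, 204], [291, 202]]
((522.8943481445312, 105.07376098632812), (81.12726593017578, 60.42869567871094), 10.99073600769043) [[555.2999877929688, 142.10000610351562], [568.5, 83.0999984741211], [488.79998779296875, 67.69999694824219], [478.0, 125.69999694824219]]
red [([380, 164, 15, 4, 58], [387.1, 165.4]), ([404, 165, 14, 4, 51], [410.2, 166.6]), ([427, 166, 23, 6, 84], [438.5, 168.7])]
[[555.  141.7  29. ]
 [568.6  83.   22.9]
 [490.   68.8  33.1]
 [476.8 126.6  17.3]] [np.float64(0.0), np.float64(0.04), np.float64(0.13), np.float64(0.62)]
```

Nest centre (522.7, 105.0), corner heights average 25.6 mm (text: 24), yaw about 11.3°. Move over it and descend part way.

>>> servo_tool(rows=[[0, 0, -0.6, 29, 5.9, 0, 1], [0, 0, -0.6, 29.1, 5.9, 0, 1], [0, 0, 0, 0, 0, -40, 1], [0, 0, 0, 0, 0, -40, 1], [0, 0, 0, 0, 0, -40, 1], [0, 0, 0, 0, 0, -30, 1], [0, 0, 0, 0, 0, -15, 1], [0, 0, 0, 0, 0, 0, 1], [0, 0, 0, 0, 0, 0, 1], [0, 0, 0, 0, 0, 0, 1]])

```text
clock: 8.55
eef_pos: [523.6, 105.9, 54.5]
eef_rot: [3.142, -0.002, 0.197]
wrist_force: [0.1, 0.4, -0.5]
finger_gap: 19.6
finger_force: 25.0
```

Run:
```python
from h import *
s=manip.read_state();i=manip.camera('wrist')[:,:,::-1].copy();np.savez('w4.npz',eef_pos=s['eef_pos'],eef_rot=s['eef_rot']);cv2.imwrite('pics/w4.png',i)
print(s['eef_pos'],s['eef_rot'],s['wrist_force'],s['finger_gap'])
a=cv2.imread('pics/w3.png')
cv2.imwrite('pics/w4c.png',cv2.resize(i[150:390,200:440],(600,600),interpolation=cv2.INTER_CUBIC))
```

```text
[523.62655668 105.85205635  54.53283488] [ 3.14152375e+00 -1.75814166e-03  1.97150705e-01] [ 0.07191428  0.42498305 -0.49257822] 19.629716827447595
```

View pics/w4c.png

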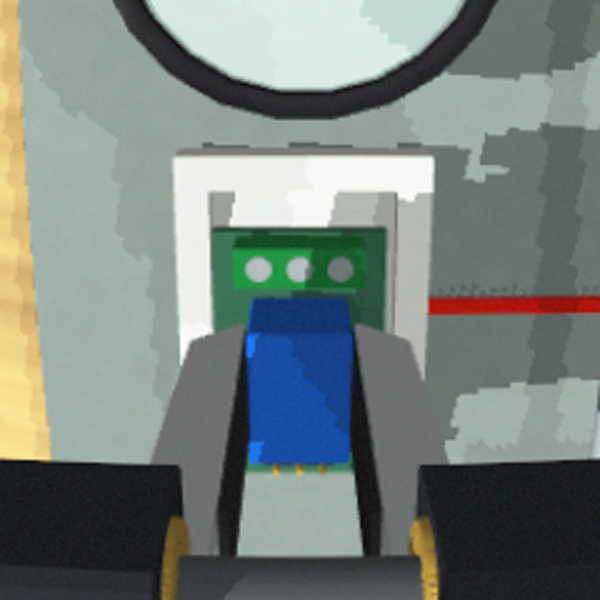

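Run:
```python
from h import *
C=cam('wrist',dict(np.load('w4.npz')));p=np.load('w4.npz')['eef_pos'];a=.197
Rj=np.array([[np.cos(a),np.sin(a)],[-np.sin(a),np.cos(a)]])
for nm,uv,z in(('boardL',(284.8,241.2),50),('boardR',(354.8,241.2),50),('pocketL',(284,226),24),('pocketR',(358.8,226),24),('nestL',(269.6,212),24),('nestR',(373.6,211.4),24)):
    print(nm,(Rj@(plane('wrist',uv,z,C)[:2]-p[:2])).round(1))
```

```text
boardL [28.4 17.6]
boardR [ 28.5 -18.3]
pocketL [30.8 20.4]
pocketR [ 30.9 -23. ]
nestL [39.1 28.6]
nestR [ 39.6 -31.4]
```

The view shows the board over the pocket. It needs a shift of about (−1, −1.2) mm; then descend gently.

>>> servo_tool(rows=[[0, 0, 0, -1, -1.2, -8, 1], [0, 0, 0, 0, 0, -8, 1], [0, 0, 0, 0, 0, -4, 1], [0, 0, 0, 0, 0, -2, 1], [0, 0, 0, 0, 0, -2, 1], [0, 0, 0, 0, 0, -1, 1], [0, 0, 0, 0, 0, -1, 1], [0, 0, 0, 0, 0, 0, 1], [0, 0, 0, 0, 0, 0, 1]])

```text
clock: 9.72
eef_pos: [522.1, 104.6, 27.5]
eef_rot: [-3.142, -0.0, 0.197]
wrist_force: [0.3, -0.0, -1.0]
finger_gap: 19.8
finger_force: 25.0
```

>>> servo_tool(rows=[[0, 0, 0, 0, 0, -0.5, 1], [0, 0, 0, 0, 0, -0.5, 1], [0, 0, 0, 0, 0, 0, 1], [0, 0, 0, 0, 0, 0, 1]])

```text
clock: 10.22
eef_pos: [522.1, 104.6, 26.4]
eef_rot: [-3.142, 0.0, 0.197]
wrist_force: [-0.4, -0.6, 0.0]
finger_gap: 19.8
finger_force: 25.0
```

>>> servo_tool(rows=[[0, 0, 0, 0, 0, -0.4, 1], [0, 0, 0, 0, 0, 0, 1], [0, 0, 0, 0, 0, 0, 1]])

```text
clock: 10.6
eef_pos: [522.2, 104.6, 26.4]
eef_rot: [3.142, -0.0, 0.197]
wrist_force: [-3.2, 0.1, 6.4]
finger_gap: 19.9
finger_force: 25.0
```

Contact on the pocket floor (6 N). Release and lift.

>>> servo_tool(rows=[[0, 0, 0, 0, 0, 0, 0.7], [0, 0, 0, 0, 0, 0, 0.5], [0, 0, 0, 0, 0, 0, 0.5], [0, 0, 0, 0, 0, 0, 0.5], [0, 0, 0, 0, 0, 0, 0.5], [0, 0, 0, 0, 0, 5, 0.5], [0, 0, 0, 0, 0, 20, 0.5], [0, 0, 0, 0, 0, 45, 0.5], [0, 0, 0, 0, 0, 50, 0.5], [0, 0, 0, 0, 0, 50, 0.5], [0, 0, 0, -50, -10, 20, 0.5], [0, 0, 0, -10, -2, 0, 0.5], [0, 0, 0, 0, 0, 0, 0.5], [0, 0, 0, 0, 0, 0, 0.5]])

```text
clock: 12.35
eef_pos: [462.6, 92.6, 215.5]
eef_rot: [-3.142, 0.001, 0.197]
wrist_force: [0.1, -0.4, 0.8]
finger_gap: 46.8
finger_force: 0.0
```

Run:
```python
from h import *
s=manip.read_state();i=manip.camera('wrist')[:,:,::-1].copy();cv2.imwrite('pics/w5.png',i)
np.savez('w5.npz',eef_pos=s['eef_pos'],eef_rot=s['eef_rot']);print(s['clock'],s['eef_pos'],s['eef_rot'],s['finger_gap'])
cv2.imwrite('pics/w5c.png',cv2.resize(i[0:240,220:500],(700,600),interpolation=cv2.INTER_CUBIC))
```

```text
12.35 [462.56137921  92.63684214 215.49445284] [-3.14151360e+00  9.27650604e-04  1.97112260e-01] 46.81659029323558
```

View pics/w5c.png

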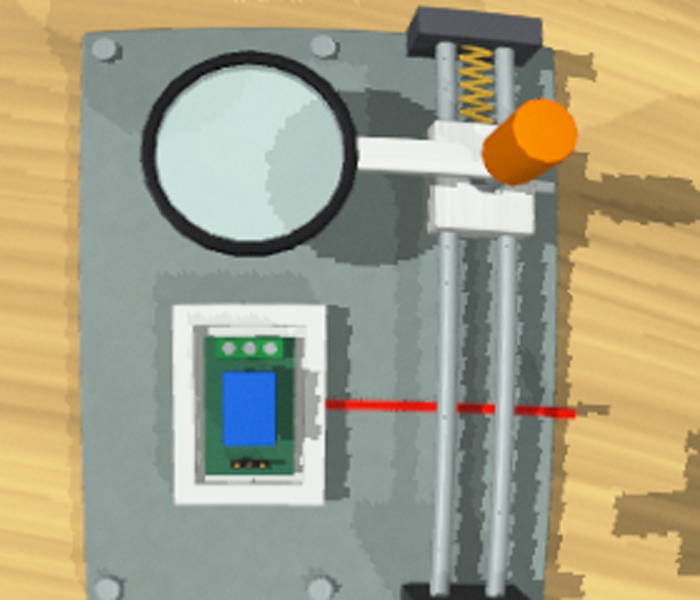

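The module lies flat and aligned in the pocket at crop (250,405), released. The knob's top disc is at crop (543,131), the pointer tip at (550,187), the mark at (573,411). Measure the knob and the pull.

Run:
```python
from h import *
W=dict(np.load('w5.npz'));C=cam('wrist',W);i=cv2.imread('pics/w5.png')
hs=cv2.cvtColor(i,cv2.COLOR_BGR2HSV);k=cv2.inRange(hs,(4,170,100),(20,255,255));k[:,:400]=0;k[:,460:]=0;k[100:]=0
v=hs[...,2][k>0];t,_=cv2.threshold(v.reshape(-1,1),0,255,cv2.THRESH_OTSU)
top=k&cv2.inRange(hs[...,2],t+1,255);top=cv2.morphologyEx(top,cv2.MORPH_OPEN,np.ones((3,3)))
c=max(cv2.findContours(top,0,2)[0],key=cv2.contourArea);u=np.array(cv2.fitEllipse(cv2.convexHull(c))[0]);print(t,u,cv2.boundingRect(c))
print('knob top',plane('wrist',u,119,C),plane('wrist',(437.2,52.4),119,C))
P=np.float32([plane('wrist',p[0],119,C)[:2] for p in c]);print(cv2.minEnclosingCircle(P))
# knob axis height check: wrist top vs side image orange top pixels
b=cv2.imread('pics/side0.png');print('tri',tri(ray('wrist',u,C),ray('side',(284.5,160.5))))
a=.197;ex=np.array([np.cos(a),np.sin(a)]);ey=np.array([-np.sin(a),np.cos(a)])
J=lambda q:(q[:2]@ex,q[:2]@ey)
pt=plane('wrist',(440,74.8),31,C);mk=plane('wrist',(449.2,164.4),32,C);kn=plane('wrist',u,119,C)
# nest
n=np.array((521.8,104.)) 
# slide direction from the red line / pocket: rails
r1=[plane('wrist',(220+x/2.5,y/2.5),40,C)[:2] for x,y in((448,236),(440,590),(507,240),(496,590))]
for A,B in((0,1),(2,3)):
    d=r1[A]-r1[B];print('rail yaw',np.arctan2(d[1],d[0]))
l=[plane('wrist',(220+x/2.5,y/2.5),12,C)[:2] for x,y in((330,405),(573,411))];d=l[0]-l[1];print('line yaw',np.arctan2(d[1],d[0])-np.pi/2)
for nm,q in(('pointer',pt),('mark',mk),('knob',kn),('nest',n)):print(nm,q.round(1),np.round(J(q),1))
```

```text
211.0 [437.48977661  51.73403168] (425, 40, 26, 25)
knob top [630.39815109  35.07218865 119.        ] [629.7870321   35.20326938 119.        ]
((630.479248046875, 35.077640533447266), 10.499540328979492)
tri (array([631.54286425,  34.44957655, 117.64862307]), [np.float64(0.685212556847363), np.float64(0.6852125568473455)])
rail yaw 0.20156356406515563
rail yaw 0.2001463058534003
line yaw 0.20670548718124193
pointer [636.6   5.   31. ] [ 625.3 -119.6]
mark [549.3 -23.5  32. ] [ 534.1 -130.6]
knob [630.4  35.1 119. ] [625.1 -89. ]
nest [521.8 104. ] [ 5.321e+02 -1.000e-01]
```

Pointer and knob both at jig-x 625.2, mark about 533.5, so the pull is about 92 mm along yaw 0.20. Approach the knob with the fingers closing along the slide direction.

>>> servo_tool(rows=[[0, 0, 10, 18.6, -6.4, 0, 0.5], [0, 0, 10, 18.6, -6.4, 0, 0.5], [0, 0, 10, 18.6, -6.4, 0, 0.5], [0, 0, 10, 18.6, -6.4, 0, 0.5], [0, 0, 10, 18.6, -6.4, 0, 0.5], [0, 0, 10, 18.6, -6.4, 0, 0.5], [0, 0, 10, 18.6, -6.4, 0, 0.5], [0, 0, 10, 18.6, -6.4, 0, 0.5], [0, 0, 10, 19, -6.3, 0, 0.5], [0, 0, 0, 0, 0, -35, 0.5], [0, 0, 0, 0, 0, -35, 0.5], [0, 0, 0, 0, 0, 0, 0.5], [0, 0, 0, 0, 0, 0, 0.5], [0, 0, 0, 0, 0, 0, 0.5]])

```text
clock: 14.15
eef_pos: [630.6, 35.1, 147.6]
eef_rot: [3.139, 0.0, 1.768]
wrist_force: [0.1, -0.0, -0.7]
finger_gap: 46.7
finger_force: 0.0
```

Run:
```python
from h import *
s=manip.read_state();i=manip.camera('wrist')[:,:,::-1].copy();cv2.imwrite('pics/w6.png',i)
np.savez('w6.npz',eef_pos=s['eef_pos'],eef_rot=s['eef_rot']);print(s['clock'],s['eef_pos'],s['eef_rot'],s['finger_gap'])
C=cam('wrist',s);hs=cv2.cvtColor(i,cv2.COLOR_BGR2HSV);k=cv2.inRange(hs,(4,170,100),(20,255,255));k[:,:200]=0;k[:,440:]=0
c=max(cv2.findContours(k,0,2)[0],key=cv2.contourArea);print(cv2.boundingRect(c))
x,y,w,h=cv2.boundingRect(c);v=hs[...,2][k>0];t,_=cv2.threshold(v.reshape(-1,1),0,255,cv2.THRESH_OTSU)
top=k&cv2.inRange(hs[...,2],t+1,255);c=max(cv2.findContours(top,0,2)[0],key=cv2.contourArea)
P=np.float32([plane('wrist',p[0],119,C)[:2] for p in c]);print(cv2.minEnclosingCircle(P))
```

```text
14.15 [630.62921384  35.09980689 147.63015101] [3.13930063e+00 4.82604290e-04 1.76799519e+00] 46.72608436631218
(302, 244, 36, 51)
((630.7644653320312, 34.989349365234375), 10.53913688659668)
```

View pics/w6.png

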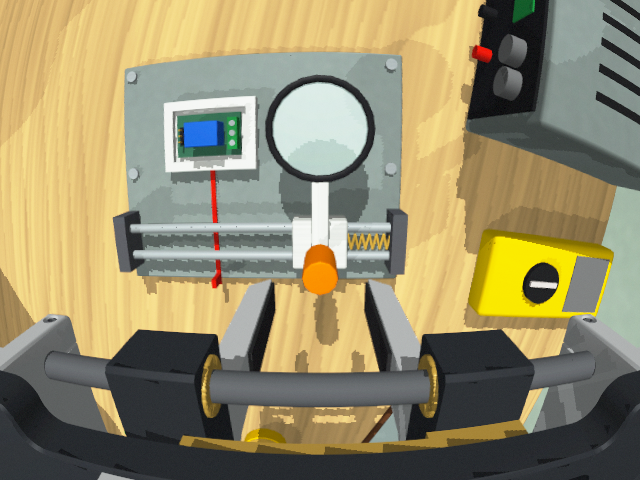

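The knob at (320,270) is centred between the fingers, the mark is at (216,277), and the module is still flat in the pocket. Descend and grip.

>>> servo_tool(rows=[[0, 0, 0, 0, 0, -20, 0.5], [0, 0, 0, 0, 0, -20, 0.5], [0, 0, 0, 0, 0, -15, 0.5], [0, 0, 0, 0, 0, -10, 0.5], [0, 0, 0, 0, 0, -2.5, 0.5], [0, 0, 0, 0, 0, 0, 0.5], [0, 0, 0, 0, 0, 0, 1], [0, 0, 0, 0, 0, 0, 1], [0, 0, 0, 0, 0, 0, 1], [0, 0, 0, 0, 0, 0, 1], [0, 0, 0, 0, 0, 0, 1], [0, 0, 0, 0, 0, 0, 1]], grip_force=40)

```text
clock: 15.7
eef_pos: [630.2, 35.1, 78.8]
eef_rot: [3.141, 0.0, 1.768]
wrist_force: [4.2, 0.1, 1.4]
finger_gap: 21.4
finger_force: 40.0
```

>>> servo_tool(rows=[[0, 0, 0, -4, -0.8, 0, 1], [0, 0, 0, -8, -1.6, 0, 1], [0, 0, 0, -8, -1.6, 0, 1], [0, 0, 0, -8, -1.6, 0, 1], [0, 0, 0, -8, -1.6, 0, 1], [0, 0, 0, -8, -1.6, 0, 1], [0, 0, 0, -8, -1.6, 0, 1], [0, 0, 0, -8, -1.6, 0, 1], [0, 0, 0, -8, -1.6, 0, 1], [0, 0, 0, -8, -1.6, 0, 1], [0, 0, 0, -8, -1.6, 0, 1], [0, 0, 0, -4, -0.8, 0, 1], [0, 0, 0, 0, 0, 0, 1], [0, 0, 0, 0, 0, 0, 1], [0, 0, 0, 0, 0, 0, 1]])

```text
clock: 17.58
eef_pos: [542.4, 17.7, 78.8]
eef_rot: [3.14, -0.0, 1.768]
wrist_force: [7.2, 2.6, -0.8]
finger_gap: 21.4
finger_force: 40.0
```

Run:
```python
from h import *
s=manip.read_state();print(s['eef_pos'],s['wrist_force'],s['finger_gap'])
i={n:manip.camera(n)[:,:,::-1].copy() for n in('scene','side','wrist')}
for n in i: cv2.imwrite(f'pics/{n}7.png',i[n])
a=cv2.resize(i['side'][170:270,190:310],(480,400),interpolation=cv2.INTER_CUBIC)
b=cv2.resize(i['wrist'][100:340,180:372],(320,400),interpolation=cv2.INTER_CUBIC)
cv2.imwrite('pics/c7.png',np.hstack([a,b]))
```

```text
[542.37174177  17.69220559  78.77469989] [ 7.2130239   2.62306445 -0.77364159] 21.403391873687124
```

View pics/c7.png

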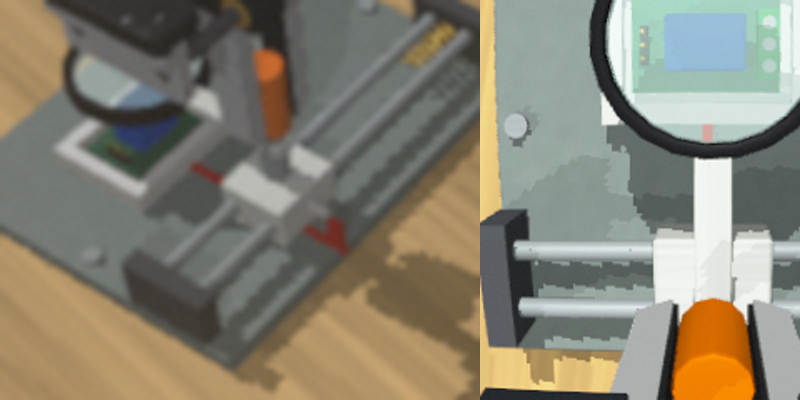

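The lens is over the module and the slide is almost at the mark (side crop: flag at (335,240), carriage just behind it). Triangulate the flag top for the last trim.

Run:
```python
from h import *
C5=cam('wrist',dict(np.load('w5.npz')));C6=cam('wrist',dict(np.load('w6.npz')))
def red(f,b):
    x,y,w,h=b;hs=cv2.cvtColor(cv2.imread(f),cv2.COLOR_BGR2HSV)[y:y+h,x:x+w];k=cv2.inRange(hs,(0,130,50),(6,255,255))|cv2.inRange(hs,(172,130,50),(180,255,255));return k
e=np.array([np.cos(.2),np.sin(.2)])
k=red('pics/w6.png',(195,160,45,140));ys,xs=np.nonzero(k)
for r in range(100,140,2): 
    q=xs[ys==r]; 
    if len(q): print(r+160,q.min()+195,q.max()+195,end=' | ')
print()
k=red('pics/w5.png',(425,150,40,30));ys,xs=np.nonzero(k)
for c in range(0,40,2):
    q=ys[xs==c]
    if len(q): print(c+425,q.min()+150,q.max()+150,end=' | ')
print()
hs=cv2.imread('pics/side7.png')
k=red('pics/side7.png',(255,205,40,40));ys,xs=np.nonzero(k)
for r in range(40):
    q=xs[ys==r]
    if len(q): print(r+205,q.min()+255,q.max()+255,end=' | ')
```

```text
260 216 219 | 262 216 220 | 264 216 220 | 266 216 220 | 268 216 220 | 270 216 220 | 272 217 220 | 274 216 220 | 276 214 220 | 278 213 220 | 280 211 220 | 282 212 221 | 284 212 218 | 286 212 216 | 
427 162 165 | 429 162 165 | 431 162 165 | 433 162 165 | 435 162 165 | 437 163 166 | 439 163 166 | 441 163 166 | 443 163 166 | 445 163 166 | 447 164 166 | 449 164 166 | 
225 272 274 | 226 272 275 | 227 267 275 | 228 268 275 | 229 269 275 | 230 271 275 | 231 273 275 | 232 275 276 |
```

Run:
```python
from h import *
C5=cam('wrist',dict(np.load('w5.npz')));C6=cam('wrist',dict(np.load('w6.npz')))
e=np.array([np.cos(.2),np.sin(.2)]);f=np.array([-np.sin(.2),np.cos(.2)])
for n,uv,z,C in(('w6 top',(213.7,282),32,C6),('w6 line',(218,265),12,C6),('w6 line2',(213.5,190),12,C6),('w5 top',(448,165),32,C5),('w5 line',(430,163.5),12,C5),('side top',(273.5,226),32,None),('side base',(275,231),12,None)):
    p=plane('side' if C is None else 'wrist',uv,z,C)[:2];print(n,p.round(1),(p@e).round(1),(p@f).round(1))
# nest in w6 
i=cv2.imread('pics/w6.png');hs=cv2.cvtColor(i,cv2.COLOR_BGR2HSV)[90:180,155:265];k=cv2.inRange(hs,(0,0,190),(180,40,255))
c=cv2.convexHull(max(cv2.findContours(k,0,2)[0],key=cv2.contourArea))
P=np.float32([plane('wrist',p[0]+(155,90),24,C6)[:2] for p in c]);r=cv2.minAreaRect(P);print(r,np.array(r[0])@e,np.array(r[0])@f)
s=manip.read_state();print(s['eef_pos'],s['eef_pos'][:2]@e)
```

```text
w6 top [547.8 -19.1] 533.1 -127.6
w6 line [545.5 -10.3] 532.6 -118.5
w6 line2 [532.3  57. ] 533.0 -49.9
w5 top [548.6 -22.2] 533.3 -130.8
w5 line [545.9  -9.2] 533.2 -117.5
side top [546.3 -22.4] 531.0 -130.5
side base [549.8 -20.8] 534.7 -129.6
((522.5444946289062, 104.6748275756836), (80.86042785644531, 60.6225471496582), 11.417767524719238) 532.9240725662827 -1.225265010346008
[542.385368    17.69482315  78.76787511] 535.0891901621778
```

Consensus: mark at 533.1, slide at 535.1. Trim 2 mm.

>>> servo_tool(rows=[[0, 0, 0, -1, -0.2, 0, 1], [0, 0, 0, -1, -0.2, 0, 1], [0, 0, 0, 0, 0, 0, 1], [0, 0, 0, 0, 0, 0, 1], [0, 0, 0, 0, 0, 0, 1], [0, 0, 0, 0, 0, 0, 1]])

```text
clock: 18.48
eef_pos: [540.4, 17.3, 78.8]
eef_rot: [3.14, -0.0, 1.768]
wrist_force: [7.2, 2.2, -1.8]
finger_gap: 21.5
finger_force: 40.0
```

Run:
```python
from h import *
e=np.array([np.cos(.2),np.sin(.2)])
s=manip.read_state();C=cam('wrist',s);print(s['eef_pos'],s['eef_pos'][:2]@e,s['wrist_force'],s['finger_gap'])
i={n:manip.camera(n)[:,:,::-1].copy() for n in('scene','side','wrist')}
for n in i: cv2.imwrite(f'pics/{n}8.png',i[n])
hs=cv2.cvtColor(i['wrist'],cv2.COLOR_BGR2HSV)
k=cv2.inRange(hs,(4,170,100),(20,255,255));k[:,:250]=0;k[:,400:]=0;v=hs[...,2][k>0];t,_=cv2.threshold(v.reshape(-1,1),0,255,cv2.THRESH_OTSU)
top=k&cv2.inRange(hs[...,2],t+1,255);c=max(cv2.findContours(top,0,2)[0],key=cv2.contourArea)
P=np.float32([plane('wrist',p[0],119,C)[:2] for p in c]);q=cv2.minEnclosingCircle(P);print('knob',q,np.array(q[0])@e)
a=cv2.resize(i['side'][205:240,245:290],(450,350),interpolation=cv2.INTER_CUBIC)
b=cv2.resize(i['scene'][290:370,340:410],(306,350),interpolation=cv2.INTER_CUBIC)
cv2.imwrite('pics/c8.png',np.hstack([a,b]))
```

```text
[540.4054539   17.32082878  78.77624473] 533.0744413121056 [ 7.21402974  2.2454806  -1.7687285 ] 21.46328261907524
knob ((540.3679809570312, 17.46338653564453), 10.778002738952637) 533.0660371879908
```

View pics/c8.png

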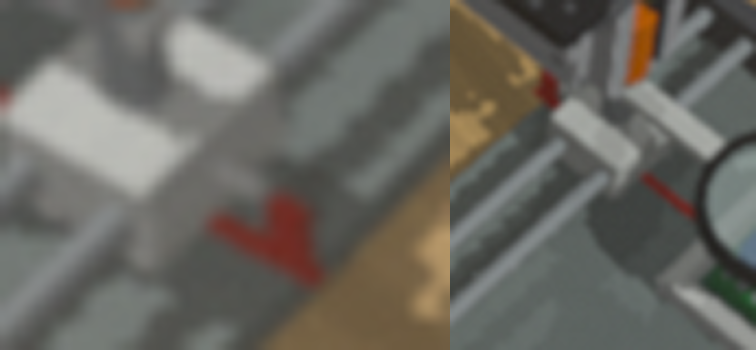

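Run:
```python
from h import *
e=np.array([np.cos(.2),np.sin(.2)]);f=np.array([-e[1],e[0]])
for n,cx,cy,z in(('tip',265,197,31),('root',225,170,31),('flagtop',288,199,32),('flagbase',318,280,12),('line end',215,222,12)):
    p=plane('side',(245+cx/10-.45,205+cy/10-.45),z)[:2];print(n,(p@e).round(1),(p@f).round(1))
i=cv2.imread('pics/side8.png');cv2.imwrite('pics/c9.png',cv2.resize(i[215:235,260:280],(600,600),interpolation=cv2.INTER_NEAREST))
```

```text
tip 532.5 -122.9
root 533.6 -111.7
flagtop 534.1 -127.7
flagbase 533.0 -134.5
line end 533.3 -107.2
```

Pointer and mark agree to within about 1 mm, and the slide is held firmly. Hand in.

```bash
python3 -c "
from cell import manip
print(manip.sign_off())"
```

```text
the job is handed in; nothing more can be done
None
```

The relay module lies flat in the pocket and is released, and I handed the job in at about 18.6 s with the arm still holding the lens slide at the red mark, pointer and mark level to within about 1 mm by the camera measurements (the hand-in call gave no verdict).

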